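# Lengthen a display-stand leg by one hole

### The job

Lay the telescopic stand leg in the bench cradle, its foot behind the fork, and let go of it while its button is still in the first hole. Then take it again across the button, press the button in and slide the tube out until the button snaps out through the next hole (the one in the clamp collar), and leave the leg lying locked in the cradle. Do not push the visor headbands or the jar about.

Things in the scene. Friction and masses are not known exactly. Their poses are not given: they have to be found in the camera images.
- leg: Telescopic leg lying level, 202 mm long, about 0.37 kg; this pose follows its inner bar (16 mm square, steel). Origin: on the plane of its underside, right below the button; x along the leg from foot to end cap, y sideways the way the button points, z up. The leg's axis is 22 mm above the origin. Foot and cap carry it: the tube's underside is 9 mm above what it lies on.
- foot (a point): On the leg's axis at the inner face of its grey square foot (44 x 44 mm, 12 mm thick: x = -104 to -92 mm in the leg's frame). Between foot and tube, 20 mm of the bar is bare.
- tube_grip (a point): On the axis of the 26 mm square aluminium tube that slides over the bar, 45 mm ahead of its first hole. The tube runs 72 mm behind to 82 mm ahead of that hole; from 15 to 75 mm ahead it is plain and free to grip.
- tube_end (a point): On the axis, at the outer face of the tube's grey square end cap (44 x 44 mm, 16 mm thick), 98 mm ahead of the tube's first hole.
- leg_tube (a joint): How far the tube (with cap and collar) is slid out along +x, m: 0 at the start, with 1.5 mm of play in a hole; 1.5 N of friction; end stop at 0.058. The next hole, the only other one, is in the middle of the black clamp collar (32 mm long, 34 mm square) round the tube, clamped by hand 34 to 48 mm behind the first hole: which, is not known beforehand. The collar does not slip.
- leg_button (a joint): How far the button is pressed, m: 0 fully out in a hole, 0.007 its stem flush with the tube's side. Spring 4 N at 0, 6.8 N flush. Its shoulder locks the tube until pressed over 5 mm; then the tube can be drawn (under 10 N), and between the holes its wall keeps the button at 0.005. At the next hole it snaps out by itself if the tube moves slowly (30 mm/s); the tube stops dead.
- button_tip (a point): Tip of the button: a polished steel stem 8 mm across, 7 mm out of the tube's +y side (tip 20 mm from the axis) when out, level with the axis, on a round shoulder 14 mm across that fills the hole. A narrow slot for the stem joins the two holes. One finger pad on the stem and the other on the tube's far side squeeze it flush and hold the tube as well.
- cradle: Fixed bench cradle: plywood base 290 x 80 mm (x = -120 to +170 mm) with white guides. Origin on the table under the button's place; x along the leg laid in it, from foot to cap, z up. A leg laid properly has its origin 16 mm above the cradle's (axis at 38 mm), same x axis. Between fork and rails only the base (top at 8 mm) lies under the tube: room for fingers.
- fork (a point): Foot-side face of the fork, at the height of a laid leg's axis: two prongs 22 mm apart (the bar goes between), 12 mm thick, flared tops 74 mm above the table, which hold the foot against a pull along +x. The foot lies behind it (-x) in an 18 mm space before a back wall 38 mm high.
- rails (a point): Middle of the cap's place, at the height of a laid leg's axis: two rails 92 mm long along x, 52 mm apart, flared tops 45 mm above the table; the cap lies between them on a slick white nylon skid.
- headband_a: Orange printed visor headband, an open arc 144 mm across and 20 mm high, bystander. Origin at the arc's centre on the table.
- headband_b: Grey printed visor headband, the same size, bystander.
- jar: Closed jar, 60 mm across, 75 mm high, bystander. Origin under its centre.

How it is judged:
By the outcome, as a careful person would: the job done as asked, in the order asked, and still so for the second after the job is handed in, with the robot touching nothing.
It also fails if it takes over 48 s, if anything falls off the work surface, if the arm or the gripper's body presses on something with over 40 N, if the wrist force passes 120 N, or if a joint passes its speed limit or range.

### The arm

A 6-joint arm with a two-finger parallel gripper is mounted at the origin on the work surface. World frame = base frame: x ahead of the robot, y to its left, z up, the work surface at z = 0. Lengths are in m, angles in degrees, forces in N, time in s.
With the tool pointing down it reaches from about 0.3 to 0.75 m from the base axis. Payload 8.5 kg.
Tool frame: the origin (TCP) lies on the centre line of the jaws, within the pads' length; the fingertips stand 11 mm ahead of it and the grasp point (between the pads) lies 8 mm behind it; z points along the fingers, y is the line along which they close (so a half turn about z gives the same grasp; the last joint's range is limited). The gripper opens to 85 mm and grips with 20 to 120 N. Pads are 22 mm wide; open, the fingers measure 114 mm over their backs; the gripper's body (76 mm by 85 mm) begins 54 mm behind the grasp point. The pads swing forward as they close: fully open they stand 13 mm farther back than shut.
Start: joints at [-88.998, 21.807, 74.336, -0, 83.858, -12.336], TCP at [0.127, -0.535, 0.216] pointing down, gripper open.
Joint ranges: [-178.18, 178.18], [-50.72, 133.34], [12.68, 142.11], [-81.47, 261.47], [9.98, 163.14], [-165.26, 165.26]. Speed limits (degrees/s): [136.94, 136.94, 180, 180, 180, 180].

### API

Orientations are given as a 3x3 rotation matrix whose columns are the frame's x, y, z axes.
In Python, from rig import env, status, ticket, get_image gives the robot as it stands (env), with the cameras as plain functions, the readings (status) and the job (ticket).
- The arm moves only by the shell command python3 nudge.py [FORCE], which reads ROWS from standard input. ROWS is a JSON list of rows, 1 to 10 of them, each an object with the fields sx, sy, sz (the shift in shares of the most that a row can go, 1 being 50 mm), rz (a turn about the tool's z in a scale on which 1.0 is 2 pi rad), finger_gap (the finger opening in m); a field left out counts as zero (the opening has to be given); each row shifts and turns the commanded pose from where the row before left it, along the tool's axes as they then stand; what a row does not reach is not made up. A row lasts 1/10 s, in which the tool goes at most 0.05 m and 8.59 degrees, less where a joint would pass 70% of its speed; a pose out of reach is approached as far as the arm can. The fingers move at their own pace and stop on an object; FORCE is the grip in N (left out, the last holds). Time passes only in rows, so rows that do not move let the fingers close. It prints the time, the measured TCP pose, the force, the opening and the grip force at its end. No shift or turn number may pass 1 either way. Input that does not fit is refused with a message, and nothing moves.
- status.observe(): the state, without advancing time (a new reading comes with each control period).
- get_image(name): name is "scene" or "top" or "wrist"; returns a dict with "pixels" (420x560x3 uint8, red, green, blue), "K" (3x3 intrinsics, pixels), "distortion" ([k1, k2, p1, p2, k3] as OpenCV has them; the pictures are not rectified), "extrinsics" (4x4, takes a point from world to camera coordinates). Camera axes: x right, y down, z forward; pixel columns grow to the right and rows downward; lengths in m; the calibration is good to about 2 mm. A picture is of the moment at which its call begins. There is no depth.
- ticket.close_job(): hands the job in; it is judged then, once.
The state is a dict: "time_s": time; "q": joint angles; "qvel": joint speeds; "joint_efforts": joint torques, N m; "position": TCP position; "tool_rot": TCP orientation; "ft_force": force on the tool from outside, world axes, zero at the start; "wrist_torque": the same for the moment, N m; "grip_width": finger opening in m; "gripper_force": force on a finger pad.
Only numpy, scipy, OpenCV 4.12 (cv2) and the standard library are available. Lean on these libraries where they do the work, as an engineer would, in place of code of your own. Each camera call takes 0.05 s, during which the arm holds its last target. There are 200 camera calls.

## Working session

There is one attempt and no reset: what is moved stays moved. The work goes in short steps, Python scripts to look and compute and a shell command to move; the robot and the scene stay as the last step left them, time stands still between calls to the robot, and variables do not carry over. Pictures are saved under pics/ and viewed, at most 10 in all, crops included, and the job is handed in when it is done.

```bash
ls; mkdir -p pics; python3 - <<'E'
from rig import env, status, ticket, get_image
import cv2,numpy as np
for n in("top","scene"):
    d=get_image(n);cv2.imwrite(f"pics/{n}0.png",d["pixels"][:,:,::-1]);np.savez(f"pics/{n}0.npz",**d)
    print(n,np.round(d["K"],1).tolist(),np.round(d["distortion"],4),np.round(d["extrinsics"],3).tolist())
s=status.observe();print({k:np.round(v,3).tolist() for k,v in s.items()})
E
```

```text
nudge.py
pics
rig.py
top [[449.0, 0.0, 280.9], [0.0, 449.0, 215.2], [0.0, 0.0, 1.0]] [-0.0329  0.      0.      0.      0.    ] [[0.109, -0.994, 0.001, -0.05], [-0.973, -0.107, -0.204, 0.556], [0.203, 0.021, -0.979, 1.354], [0.0, 0.0, 0.0, 1.0]]
scene [[471.6, 0.0, 276.5], [0.0, 471.6, 210.7], [0.0, 0.0, 1.0]] [-0.0603  0.      0.      0.      0.    ] [[0.309, 0.951, -0.006, -0.15], [0.67, -0.222, -0.708, -0.305], [-0.675, 0.215, -0.706, 1.534], [0.0, 0.0, 0.0, 1.0]]
{'time_s': 0.1, 'q': [-88.996, 21.838, 74.378, -0.001, 83.859, -12.337], 'qvel': [0.034, -0.01, -0.152, 0.015, -0.1, 0.016], 'joint_efforts': [0.003, -44.923, -23.166, -0.0, 0.004, -0.0], 'position': [0.127, -0.535, 0.215], 'tool_rot': [[0.973, 0.231, -0.0], [0.231, -0.973, 0.001], [0.0, -0.001, -1.0]], 'ft_force': [-0.239, -0.032, 0.267], 'wrist_torque': [0.014, 0.079, 0.031], 'gripper_force': 0.0, 'grip_width': 0.086}
```

View pics/top0.png

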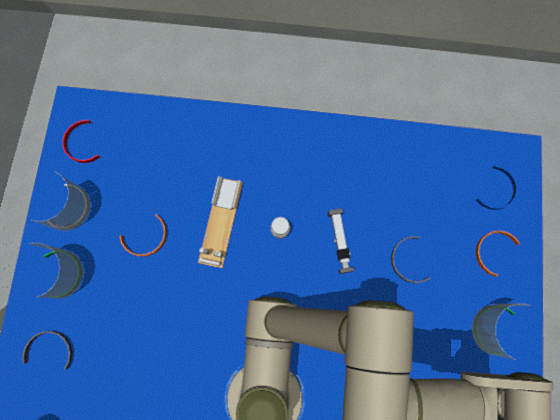

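View pics/scene0.png

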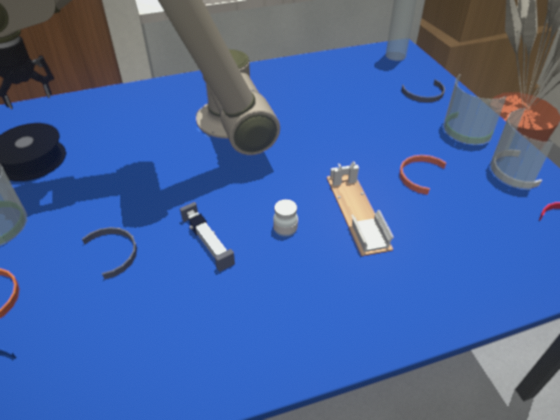

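The top view shows the leg at about (340,240), with its cap up at (336,212), foot at (347,268) and collar at (344,254). The cradle runs from fork (212,255) to rails (228,192), and the jar is at (281,227). The scene view agrees. Next I get coarse positions.

```bash
cat > h.py <<'E'
import cv2,numpy as np
def ray(d,uv):
    p=cv2.undistortPoints(np.array(uv,float).reshape(-1,1,2),np.array(d["K"]),np.array(d["distortion"])).reshape(-1,2)
    E=np.array(d["extrinsics"]);R,t=E[:3,:3],E[:3,3]
    return -R.T@t,np.c_[p,np.ones(len(p))]@R
def plane(d,uv,z):
    c,r=ray(d,uv);return c+r*((z-c[2])/r[:,2])[:,None]
def proj(d,P):
    E=np.array(d["extrinsics"]);return cv2.projectPoints(np.array(P,float).reshape(-1,1,3),cv2.Rodrigues(E[:3,:3])[0],E[:3,3],np.array(d["K"]),np.array(d["distortion"]))[0].reshape(-1,2)
def tri(pairs):
    A=np.zeros((3,3));b=np.zeros(3)
    for d,uv in pairs:
        c,r=ray(d,[uv]);r=r[0]/np.linalg.norm(r[0]);M=np.eye(3)-np.outer(r,r);A+=M;b+=M@c
    return np.linalg.solve(A,b)
E
python3 - <<'E'
from h import *
d=np.load("pics/top0.npz");s=np.load("pics/scene0.npz")
for n,uv,z in[("cap",(336,212),.044),("foot",(347,268),.044),("coll",(344,254),.04),("jar",(281,227),.075),("fork",(212,253),.07),("back",(210,266),.0),("railend",(228,178),0),("hbA",(144,235),.02),("hbB",(412,259),.02)]:
    print(n,plane(d,[uv],z).round(3))
for n,uv,z in[("cap",(224,257),.03),("foot",(190,213),.03),("jar",(286,208),.075)]: print("s",n,plane(s,[uv],z).round(3))
a=cv2.resize(d["pixels"][195:285,315:375],None,fx=6,fy=6,interpolation=2);b=cv2.resize(s["pixels"][195:275,170:245],None,fx=5,fy=5,interpolation=2)
im=np.zeros((540,740,3),np.uint8);im[:,:360]=a;im[:400,362:737]=b;cv2.imwrite("pics/z.png",im[:,:,::-1])
E
```

```text
cap [[ 0.59  -0.162  0.044]]
foot [[ 0.417 -0.211  0.044]]
coll [[ 0.46  -0.199  0.04 ]]
jar [[0.517 0.006 0.075]]
fork [[0.415 0.207 0.07 ]]
back [[0.38 0.22 0.  ]]
railend [[0.677 0.201 0.   ]]
hbA [[0.453 0.441 0.02 ]]
hbB [[ 0.47  -0.418  0.02 ]]
s cap [[ 0.592 -0.161  0.03 ]]
s foot [[ 0.427 -0.209  0.03 ]]
s jar [[0.529 0.01  0.075]]
```

View pics/z.png

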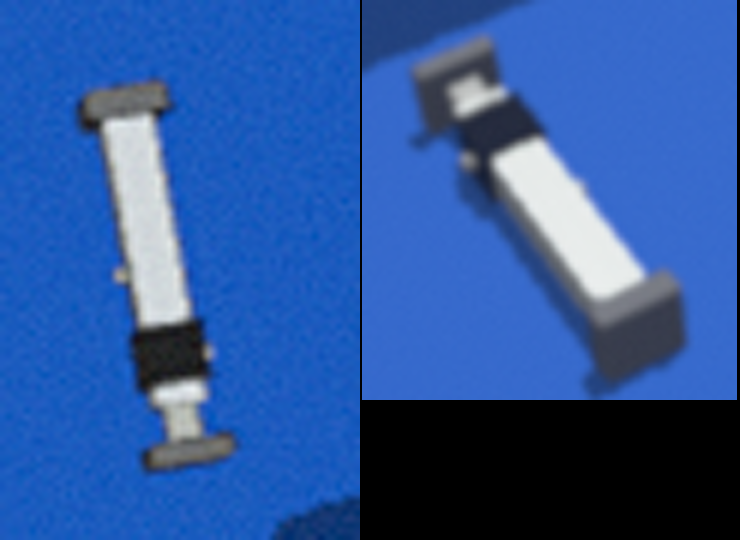

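The button points left in the top view (crop 122,275), which is +y, and there is a clamp screw on the collar's right side. I'll move over the leg and look with the wrist camera.

Units first: shifts go in shares of 50 mm and turns go in shares of 2 pi rad. So 0.042 m is 0.84, -0.023 m is -0.46, 0.2 degrees / 360 = 0.0006.

```bash
echo '[{"sx":0.84, "sy":-0.46, "rz":0.0006, "finger_gap":0.085}, {"sx":0.84, "sy":-0.46, "rz":0.0006, "finger_gap":0.085}, {"sx":0.84, "sy":-0.46, "rz":0.0006, "finger_gap":0.085}, {"sx":0.84, "sy":-0.46, "finger_gap":0.085}, {"sx":0.84, "sy":-0.46, "finger_gap":0.085}, {"sx":0.84, "sy":-0.46, "finger_gap":0.085}, {"sx":0.84, "sy":-0.46, "finger_gap":0.085}, {"sx":0.84, "sy":-0.46, "finger_gap":0.085}, {"sx":0.84, "sy":-0.46, "finger_gap":0.085}, {"sx":0.84, "sy":-0.46, "finger_gap":0.085}]' | python3 nudge.py; echo '[{"sx":0.45, "sy":-0.25, "rz":-0.0042, "finger_gap":0.085}, {"sx":0.45, "sy":-0.25, "rz":-0.0042, "finger_gap":0.085}, {"finger_gap":0.085}, {"finger_gap":0.085}]' | python3 nudge.py 60
python3 - <<'E'
from rig import env, status, ticket, get_image
import cv2,numpy as np
d=get_image("wrist");cv2.imwrite("pics/w1.png",d["pixels"][:,:,::-1]);np.savez("pics/w1.npz",**d)
E
```

```text
time_s: 1.1
position: [0.4863, -0.2158, 0.2156]
tool_rot: [[0.975, 0.221, -0.0], [0.221, -0.975, 0.0], [-0.0, -0.0, -1.0]]
ft_force: [0.3, -0.9, -0.0]
grip_width: 0.0846
gripper_force: 0.0
time_s: 1.5
position: [0.5229, -0.1825, 0.2154]
tool_rot: [[0.962, 0.272, -0.001], [0.272, -0.962, 0.0], [-0.001, -0.001, -1.0]]
ft_force: [0.1, -0.6, 0.6]
grip_width: 0.0847
gripper_force: 0.0
```

View pics/w1.png

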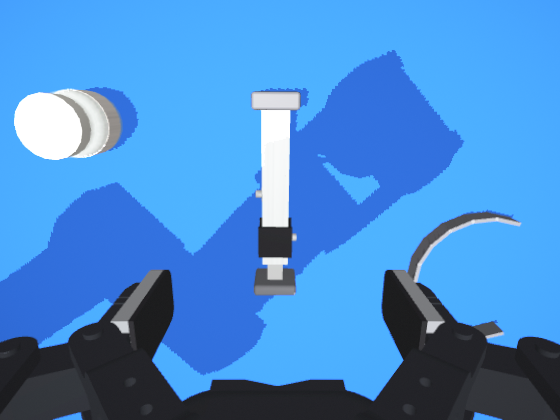

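The wrist view shows the leg nearly vertical in the picture, with its cap at (275,100), button at (258,194), collar at (275,240) and foot at (275,282).

```bash
python3 - <<'E'
from h import *
d=dict(np.load("pics/w1.npz"));p=d["pixels"].astype(int);g=p.min(2);sat=p.max(2)-g
L=[];
for r in range(120,215,5):
    c=np.where((g[r,230:320]>190)&(sat[r,230:320]<50))[0]+230
    L.append(((c.min()+c.max())/2,r,c.max()-c.min()+1))
L=np.array(L);print(L[[0,9,-1]])
P=plane(d,L[:,:2],.035);v=np.linalg.svd(P[:,:2]-P[:,:2].mean(0))[2][0];v*=np.sign(v[0]);m=P[:,:2].mean(0)
print("yaw",np.degrees(np.arctan2(v[1],v[0])),"mean",m)
n=np.array([-v[1],v[0]])
def at(uv,z): q=plane(d,[uv],z)[0,:2]-m;return (q@v).round(4),(q@n).round(4)
col=lambda c,a,b:[(r,p[r,c].tolist()) for r in range(a,b)]
print(col(275,88,114)); print(col(275,214,224)); print(col(268,252,300)[::2])
dm=(g>90)&(sat<70); 
bm=(p.max(2)<60).astype(np.uint8)[215:262,245:310];x=cv2.boundingRect(bm);print("collar box",x[0]+245,x[1]+215,x[2],x[3])
sub=(sat[180:210,245:262]<60).astype(np.uint8);ys,xs=np.where(sub);print("btn",sorted(set(zip(xs+245,ys+180)))[:60])
for nm,uv,z in[("capfar",(275,92),.044),("capnear",(275,109),.044),("btn",(258,194),.022),("coltop",(275,219.5),.039),("foot",(275,270),.044)]:print(nm,at(uv,z))
E
```

```text
[[275.  120.   29. ]
 [275.  165.   27. ]
 [274.5 210.   26. ]]
yaw 15.135156546592366 mean [ 0.53670937 -0.17498947]
[(88, [76, 177, 255]), (89, [50, 113, 223]), (90, [50, 113, 223]), (91, [67, 101, 161]), (92, [172, 173, 181]), (93, [192, 193, 200]), (94, [214, 216, 222]), (95, [223, 224, 229]), (96, [223, 224, 229]), (97, [223, 223, 228]), (98, [223, 223, 228]), (99, [223, 224, 229]), (100, [223, 224, 229]), (101, [224, 223, 228]), (102, [223, 224, 229]), (103, [222, 224, 229]), (104, [222, 223, 228]), (105, [222, 223, 228]), (106, [223, 224, 228]), (107, [209, 211, 218]), (108, [185, 186, 194]), (109, [150, 150, 157]), (110, [252, 252, 253]), (111, [255, 255, 255]), (112, [255, 255, 255]), (113, [255, 255, 255])]
[(214, [245, 247, 247]), (215, [245, 247, 247]), (216, [245, 247, 247]), (217, [245, 247, 247]), (218, [245, 247, 247]), (219, [245, 247, 247]), (220, [245, 247, 247]), (221, [244, 247, 247]), (222, [244, 247, 246]), (223, [244, 246, 246])]
[(252, [46, 45, 48]), (254, [44, 43, 47]), (256, [44, 43, 47]), (258, [229, 232, 232]), (260, [241, 243, 243]), (262, [241, 243, 243
[... 1371 characters left out ...]
nt64(191)), (np.int64(260), np.int64(192)), (np.int64(260), np.int64(193)), (np.int64(260), np.int64(194)), (np.int64(260), np.int64(195)), (np.int64(260), np.int64(196)), (np.int64(260), np.int64(197)), (np.int64(261), np.int64(190)), (np.int64(261), np.int64(191)), (np.int64(261), np.int64(192)), (np.int64(261), np.int64(193)), (np.int64(261), np.int64(194)), (np.int64(261), np.int64(195)), (np.int64(261), np.int64(196)), (np.int64(261), np.int64(197))]
capfar (np.float64(0.0661), np.float64(0.0004))
capnear (np.float64(0.0519), np.float64(0.0002))
btn (np.float64(-0.0313), np.float64(0.0168))
coltop (np.float64(-0.0527), np.float64(-0.0007))
foot (np.float64(-0.1048), np.float64(-0.0013))
```

In the tool's units: 0.045 m is 0.9, 0.0133 m is 0.266, 0.4 degrees / 360 = 0.0011.

```bash
echo '[{"sx":0.266, "sy":-0.07, "sz":0.4, "rz":0.0011, "finger_gap":0.085}, {"sz":0.9, "finger_gap":0.07}, {"sz":0.9, "finger_gap":0.07}, {"sz":0.9, "finger_gap":0.07}, {"sz":0.6, "finger_gap":0.07}, {"sz":0.288, "finger_gap":0.07}, {"finger_gap":0.07}]' | python3 nudge.py 70; echo '[{"finger_gap":0.02}, {"finger_gap":0.02}, {"finger_gap":0.02}, {"finger_gap":0.02}, {"finger_gap":0.02}, {"finger_gap":0.02}]' | python3 nudge.py 70
```

```text
time_s: 2.25
position: [0.5333, -0.1761, 0.0146]
tool_rot: [[0.965, 0.263, -0.004], [0.263, -0.965, 0.002], [-0.003, -0.003, -1.0]]
ft_force: [-0.1, 0.7, -0.1]
grip_width: 0.0699
gripper_force: 0.0
time_s: 2.85
position: [0.5354, -0.1762, 0.018]
tool_rot: [[0.964, 0.265, 0.002], [0.265, -0.964, -0.002], [0.002, 0.002, -1.0]]
ft_force: [-1.9, 0.1, 7.2]
grip_width: 0.0213
gripper_force: 66.6
```

In the tool's units: -0.03 m is -0.6, -0.015 m is -0.3.

```bash
echo '[{"sz":-0.1, "finger_gap":0.02}, {"sz":-0.3, "finger_gap":0.02}, {"sz":-0.6, "finger_gap":0.02}, {"sz":-0.6, "finger_gap":0.02}, {"finger_gap":0.02}, {"finger_gap":0.02}]' | python3 nudge.py 70; python3 - <<'E'
from h import *
from rig import env, status, ticket, get_image
w=get_image("wrist");s=get_image("scene");np.savez("pics/w2.npz",**w);np.savez("pics/s2.npz",**s)
c=proj(s,[status.observe()["position"]])[0].astype(int);print(c)
x,y=max(c[0]-50,0),max(c[1]-45,0)
b=cv2.resize(s["pixels"][y:y+90,x:x+100],None,fx=3.6,fy=3.6,interpolation=2)
im=np.zeros((330,800,3),np.uint8);im[:,:440]=cv2.resize(w["pixels"],(440,330));im[:324,440:]=b
cv2.imwrite("pics/z2.png",im[:,:,::-1])
E
```

```text
time_s: 3.45
position: [0.535, -0.1757, 0.0969]
tool_rot: [[0.964, 0.265, 0.001], [0.265, -0.964, -0.001], [0.001, 0.001, -1.0]]
ft_force: [-0.0, -0.0, -0.4]
grip_width: 0.0198
gripper_force: 0.0
[209 221]
```

View pics/z2.png

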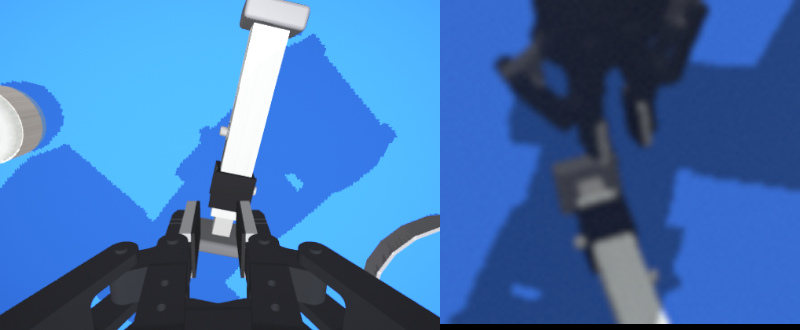

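The grasp slipped. The leg is still on the table, shifted and turned: the cap is at about (278,12) of the half-size wrist view and the button at (223,131). The fingers are empty. I'll measure it again and work out why.

```bash
python3 - <<'E'
from h import *
w=dict(np.load("pics/w2.npz"));k=560/440
for n,uv,z in[("cap near edge mid",(272,26),.044),("tube@cap",(270,30),.035),("tube@collar",(236,174),.035),("btn",(223,131),.022),("collar",(232,178),.039),("foot",(221,222),.044)]:print(n,plane(w,[np.array(uv)*k],z).round(4))
print("cam",ray(w,[(280,210)]))
T=[.535,-.1757,.0969];print(proj(w,[T,[T[0],T[1],T[2]-.011],[T[0],T[1],.035]])/k)
from rig import env, status, ticket, get_image
print({a:np.round(b,4).tolist() for a,b in status.observe().items() if a in("position","grip_width","q")})
E
```

```text
cap near edge mid [[ 0.6488 -0.1814  0.044 ]]
tube@cap [[ 0.6479 -0.182   0.035 ]]
tube@collar [[ 0.5382 -0.1893  0.035 ]]
btn [[ 0.5676 -0.1702  0.022 ]]
collar [[ 0.5352 -0.1865  0.039 ]]
foot [[ 0.4972 -0.1878  0.044 ]]
cam (array([ 0.60521814, -0.15516855,  0.25430571]), array([[-0.27542535, -0.08450436, -0.95763661]]))
[[219.57293431 205.41816682]
 [219.45798296 198.19358972]
 [219.06341015 173.374133  ]]
{'q': [-30.224, 29.5831, 82.7462, 0.002, 67.7594, 44.4352], 'position': [0.5345, -0.1754, 0.0956], 'grip_width': 0.0203}
```

In the tool's units: -0.03 m is -0.6, 0.0155 m is 0.31, 4 degrees / 360 = 0.0111.

```bash
echo '[{"sz":-0.6, "finger_gap":0.085}, {"sx":0.31, "sy":0.15, "sz":-0.6, "rz":0.0111, "finger_gap":0.085}, {"sx":0.31, "sy":0.15, "sz":-0.6, "rz":0.0111, "finger_gap":0.085}, {"sx":0.31, "sy":0.15, "sz":-0.6, "rz":0.01, "finger_gap":0.085}, {"finger_gap":0.085}, {"finger_gap":0.085}]' | python3 nudge.py 30
python3 - <<'E'
from h import *
from rig import env, status, ticket, get_image
d=get_image("wrist");cv2.imwrite("pics/w3.png",d["pixels"][:,:,::-1]);np.savez("pics/w3.npz",**d)
p=d["pixels"].astype(int);g=p.min(2);sat=p.max(2)-g
m=((g>190)&(sat<50)).astype(np.uint8);n,l,st,c=cv2.connectedComponentsWithStats(m)
print(st[st[:,4]>150],c[st[:,4]>150].round())
m=(p.max(2)<60).astype(np.uint8);m[270:]=0;n,l,st,c=cv2.connectedComponentsWithStats(m);print(st[st[:,4]>150])
E
```

```text
time_s: 4.15
position: [0.5847, -0.1884, 0.2151]
tool_rot: [[0.998, 0.066, -0.002], [0.066, -0.998, 0.001], [-0.002, -0.001, -1.0]]
ft_force: [0.5, -0.3, -1.3]
grip_width: 0.0855
gripper_force: 0.0
[[     0      0    560    420 226542]
 [   254     93     46     15    650]
 [   258    110     34    117   3218]
 [    46    198     60     58   1288]
 [    19    215     62     56   2653]
 [   424    230     90     55    249]
 [   264    258     25     21    369]] [[283. 210.]
 [276. 100.]
 [277. 167.]
 [ 84. 220.]
 [ 50. 242.]
 [462. 247.]
 [276. 267.]]
[[     0      0    560    420 234225]
 [   260    218     33     39    975]]
```

View pics/w3.png

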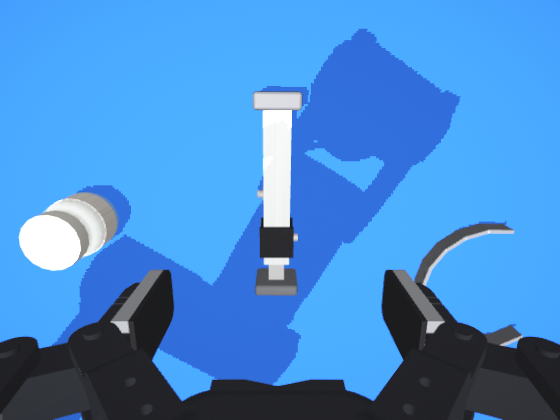

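The leg lies upright again, in the same layout in the picture: cap (277,100), button (260,193), collar 218–257, foot (276,282). I'll measure it by the same method.

```bash
cat >> h.py <<'E'
def leg(d,zb=0,rows=range(120,215,5)):
    p=d["pixels"].astype(int);g=p.min(2);sat=p.max(2)-g;L=[]
    for r in rows:
        c=np.where((g[r,230:320]>190)&(sat[r,230:320]<50))[0]+230
        L.append(((c.min()+c.max()+1)/2,r,c.max()-c.min()+1))
    L=np.array(L);P=plane(d,L[:,:2],zb+.035)[:,:2];m=P.mean(0)
    v=np.linalg.svd(P-m)[2][0];v*=np.sign(v[0]);n=np.array([-v[1],v[0]])
    at=lambda uv,z:(lambda q:(round(q@v*1e3,1),round(q@n*1e3,1)))(plane(d,[uv],zb+z)[0,:2]-m)
    return m,v,n,at,L[[0,-1]]
E
python3 - <<'E'
from h import *
d=dict(np.load("pics/w3.npz"));m,v,n,at,L=leg(d);print(L,m,np.degrees(np.arctan2(v[1],v[0])))
for a in[("capfar",(277,92),.044),("capnear",(277,109),.044),("btn tip",(257.5,193.5),.022),("colfront",(275,219),.039),("colback",(275,257),.039),("footfront",(276,285.5),.044),("footback",(276,295),.044)]:print(a[0],at(*a[1:]))
E
```

```text
[[277.5 120.   29. ]
 [277.  210.   26. ]] [ 0.59954635 -0.18589474] 3.2457937473297847
capfar (np.float64(66.1), np.float64(0.6))
capnear (np.float64(51.9), np.float64(0.4))
btn tip (np.float64(-30.8), np.float64(19.4))
colfront (np.float64(-52.1), np.float64(1.4))
colback (np.float64(-92.8), np.float64(1.1))
footfront (np.float64(-122.2), np.float64(-0.2))
footback (np.float64(-133.1), np.float64(-0.3))
```

In the tool's units: 0.045 m is 0.9, 0.02 m is 0.4, 0.4 degrees / 360 = 0.0011.

```bash
echo '[{"sx":0.22, "sy":-0.032, "sz":0.4, "rz":0.0011, "finger_gap":0.07}, {"sz":0.9, "finger_gap":0.07}, {"sz":0.9, "finger_gap":0.07}, {"sz":0.9, "finger_gap":0.06}, {"sz":0.6, "finger_gap":0.05}, {"sz":0.202, "finger_gap":0.04}, {"finger_gap":0.04}, {"finger_gap":0.04}]' | python3 nudge.py 25; echo '[{"finger_gap":0.034}, {"finger_gap":0.030}]' | python3 nudge.py; echo '[{"finger_gap":0.027}, {"finger_gap":0.024}]' | python3 nudge.py;echo '[{"finger_gap":0.024}, {"finger_gap":0.024}]' | python3 nudge.py
python3 - <<'E'
from h import *
from rig import env, status, ticket, get_image
w=get_image("wrist");np.savez("pics/w4.npz",**w)
cv2.imwrite("pics/w4.png",w["pixels"][:,:,::-1])
E
```

```text
time_s: 5.0
position: [0.5962, -0.1865, 0.0226]
tool_rot: [[0.998, 0.058, 0.002], [0.058, -0.998, -0.001], [0.001, 0.001, -1.0]]
ft_force: [0.8, -0.2, 0.9]
grip_width: 0.04
gripper_force: 0.0
time_s: 5.2
position: [0.5963, -0.1865, 0.0227]
tool_rot: [[0.998, 0.058, 0.002], [0.058, -0.998, -0.001], [0.002, 0.001, -1.0]]
ft_force: [0.0, -0.2, -0.2]
grip_width: 0.0302
gripper_force: 0.0
time_s: 5.4
position: [0.5959, -0.1863, 0.0218]
tool_rot: [[0.998, 0.058, 0.001], [0.058, -0.998, -0.0], [0.001, 0.0, -1.0]]
ft_force: [0.2, -0.4, -0.2]
grip_width: 0.0239
gripper_force: 0.0
time_s: 5.6
position: [0.5957, -0.1863, 0.0214]
tool_rot: [[0.998, 0.058, 0.0], [0.058, -0.998, -0.0], [0.0, 0.0, -1.0]]
ft_force: [-0.2, -0.5, 0.0]
grip_width: 0.0237
gripper_force: 0.0
```

View pics/w4.png

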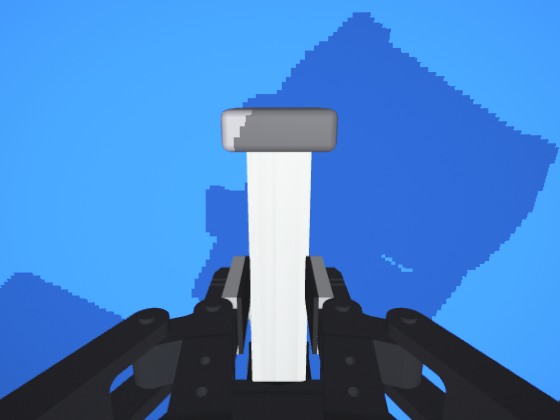

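The opening reading is a few mm low: at 23.7 mm the pads, at (240,300) and (318,300), have not touched the tube. So the first grip did hold and the leg slipped or pivoted on the quick lift. This time I grip hard, lift a little and weigh the result.

In the tool's units: -0.003 m is -0.06, -0.002 m is -0.04.

```bash
cat > st.py <<'E'
from rig import env, status, ticket, get_image
import numpy as np
s=status.observe();print({k:np.round(s[k],3).tolist() for k in("time_s","position","ft_force","wrist_torque","grip_width","gripper_force")})
E
echo '[{"finger_gap":0.018}, {"finger_gap":0.01}, {"finger_gap":0}, {"finger_gap":0}]' | python3 nudge.py 110; python3 st.py; echo '[{"sz":-0.04, "finger_gap":0}, {"sz":-0.06, "finger_gap":0}, {"sz":-0.06, "finger_gap":0}, {"sz":-0.04, "finger_gap":0}, {"finger_gap":0}, {"finger_gap":0}]' | python3 nudge.py;python3 st.py
python3 - <<'E'
from h import *
from rig import env, status, ticket, get_image
w=get_image("wrist");np.savez("pics/w5.npz",**w);s=get_image("scene");np.savez("pics/s5.npz",**s)
p=w["pixels"].astype(int);print([p[r,280].max() for r in range(90,170,4)])
E
```

```text
time_s: 6.05
position: [0.5957, -0.1862, 0.0213]
tool_rot: [[0.998, 0.058, -0.0], [0.058, -0.998, 0.0], [-0.0, -0.0, -1.0]]
ft_force: [0.9, -0.2, 0.0]
grip_width: -0.0001
gripper_force: 0.0
{'time_s': 6.05, 'position': [0.596, -0.186, 0.021], 'ft_force': [0.867, -0.189, 0.049], 'wrist_torque': [0.022, 0.035, -0.01], 'grip_width': -0.0, 'gripper_force': 0.0}
time_s: 6.65
position: [0.5957, -0.1862, 0.0314]
tool_rot: [[0.998, 0.058, 0.0], [0.058, -0.998, -0.0], [0.0, 0.0, -1.0]]
ft_force: [-0.2, -0.1, -0.1]
grip_width: 0.0004
gripper_force: 0.0
{'time_s': 6.65, 'position': [0.596, -0.186, 0.031], 'ft_force': [-0.212, -0.104, -0.096], 'wrist_torque': [0.01, -0.045, 0.015], 'grip_width': 0.0, 'gripper_force': 0.0}
[np.int64(255), np.int64(255), np.int64(232), np.int64(232), np.int64(232), np.int64(129), np.int64(152), np.int64(159), np.int64(159), np.int64(157), np.int64(155), np.int64(154), np.int64(152), np.int64(148), np.int64(124), np.int64(253), np.int64(253), np.int64(253), np.int64(253), np.int64(253)]
```

```bash
python3 - <<'E'
from h import *
w=np.load("pics/w5.npz");s=np.load("pics/s5.npz")
c=proj(s,[[.596,-.186,.031]])[0].astype(int);print(c)
x,y=max(c[0]-50,0),max(c[1]-45,0)
b=cv2.resize(s["pixels"][y:y+90,x:x+100],None,fx=3.6,fy=3.6,interpolation=2)
im=np.zeros((330,800,3),np.uint8);im[:,:440]=cv2.resize(w["pixels"],(440,330));im[:324,440:]=b
cv2.imwrite("pics/z5.png",im[:,:,::-1])
E
```

```text
[213 260]
```

View pics/z5.png

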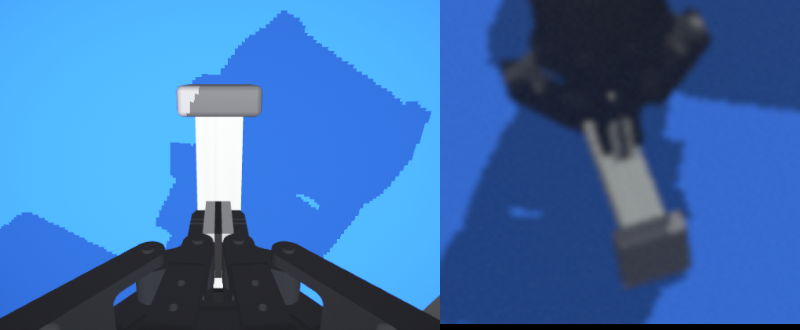

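The fingers closed above the tube: the tips, at (218,203) of the half-size wrist view, hide the tube. So they stand higher than the TCP reading implies. I'll triangulate the tips and the cap.

```bash
python3 - <<'E'
from h import *
w=np.load("pics/w5.npz");s=np.load("pics/s5.npz");k=560/440
S=lambda u,v:(163+(u-440)/3.6,215+v/3.6)
for n,a,b in[("tip",(218,203),S(612,118)),("tip2",(218,203),S(622,158)),("capTopFarL",(178,86),S(620,235)),("capTopFarR",(261,86),S(688,212)),("capTopNearR",(262,115),S(682,210))]:
    P=tri([(w,np.array(a)*k),(s,b)]);print(n,P.round(4),proj(w,[P])[0]/k-a,proj(s,[P])[0]-b)
for z in(.0,.0204,.0314,.044,.055): print(z,proj(w,[[.596,-.186,z],[.607,-.1855,z],[.585,-.1866,z]]).round(0).tolist(),proj(s,[[.596,-.186,z]]).round(1))
im=np.hstack([cv2.resize(w["pixels"][220:380,200:350],None,fx=3,fy=3),cv2.resize(s["pixels"][235:285,190:245],None,fx=6,fy=6,interpolation=2)[:480].__getitem__(slice(0,300)).copy() if 0 else np.zeros((480,1,3),np.uint8)])
E
```

```text
tip [ 0.6358 -0.1871  0.1198] [15.83118424  5.83373374] [2.18821936 0.10902359]
tip2 [ 0.6029 -0.1855  0.0449] [1.2027139  0.47843628] [0.32273242 0.02312473]
capTopFarL [ 0.6669 -0.1824  0.0583] [42.94023647 -1.59423623] [ 8.29079614 -3.5737743 ]
capTopFarR [ 0.6738 -0.179   0.0785] [-47.50704981 -20.84542819] [-9.12584738 -0.95743557]
capTopNearR [ 0.6639 -0.1812  0.0716] [-44.01529473 -22.60916319] [-9.29424823 -1.67168407]
0.0 [[279.0, 237.0], [279.0, 218.0], [279.0, 255.0]] [[215. 269.]]
0.0204 [[279.0, 251.0], [279.0, 231.0], [279.0, 271.0]] [[214.1 263.5]]
0.0314 [[279.0, 260.0], [279.0, 239.0], [279.0, 281.0]] [[213.6 260.5]]
0.044 [[279.0, 272.0], [280.0, 250.0], [279.0, 295.0]] [[213.  256.9]]
0.055 [[279.0, 285.0], [280.0, 260.0], [279.0, 308.0]] [[212.5 253.8]]
```

The tips stand about 14 mm behind the TCP reading, not 11 mm ahead. I'll open and go lower in small steps, watching the force.

In the tool's units: -0.03 m is -0.6, -0.01 m is -0.2.

```bash
echo '[{"sz":-0.6, "finger_gap":0.05}, {"sz":-0.2, "finger_gap":0.05}, {"finger_gap":0.05}, {"finger_gap":0.05}]' | python3 nudge.py 25 | sed -n '2p;4,5p'; echo '[{"sz":0.6, "finger_gap":0.05}, {"sz":0.4, "finger_gap":0.05}, {"sz":0.16, "finger_gap":0.05}, {"finger_gap":0.05}]' | python3 nudge.py| sed -n '2p;4,5p'; echo '[{"sz":0.08, "finger_gap":0.05}, {"finger_gap":0.05}]' | python3 nudge.py| sed -n '2p;4,5p'
python3 - <<'E'
from h import *
from rig import env, status, ticket, get_image
w=get_image("wrist");np.savez("pics/w6.npz",**w);s=get_image("scene");np.savez("pics/s6.npz",**s)
E
```

```text
position: [0.5954, -0.1861, 0.0706]
ft_force: [-0.7, -0.2, 0.3]
grip_width: 0.0501
position: [0.595, -0.1859, 0.0117]
ft_force: [0.4, -0.6, 0.6]
grip_width: 0.0499
position: [0.596, -0.1863, 0.0096]
ft_force: [-0.7, -0.2, -0.3]
grip_width: 0.0497
```

In the tool's units: 0.004 m is 0.08.

```bash
for i in 1 2 3; do echo '[{"sz":0.08, "finger_gap":0.05}, {"finger_gap":0.05}]' | python3 nudge.py| sed -n '2p;4,5p'; done
python3 - <<'E'
from h import *
from rig import env, status, ticket, get_image
w=get_image("wrist");np.savez("pics/w6.npz",**w);s=get_image("scene");np.savez("pics/s6.npz",**s)
E
```

```text
position: [0.5956, -0.1862, 0.0051]
ft_force: [-0.2, -0.0, 1.1]
grip_width: 0.0499
position: [0.5955, -0.1861, 0.0008]
ft_force: [0.2, 0.0, -0.1]
grip_width: 0.05
position: [0.5955, -0.1861, -0.0033]
ft_force: [-0.1, 0.5, -0.1]
grip_width: 0.0499
```

```bash
echo '[{"finger_gap":0.036}, {"finger_gap":0.03}, {"finger_gap":0.026}, {"finger_gap":0.022}, {"finger_gap":0.02}, {"finger_gap":0.02}]' | python3 nudge.py 30| sed -n '2p;4,6p'; echo '[{"finger_gap":0.015}, {"finger_gap":0.01}, {"finger_gap":0.01}]' | python3 nudge.py| sed -n '2p;4,6p'
python3 - <<'E'
from h import *
from rig import env, status, ticket, get_image
w=get_image("wrist");s=get_image("scene");np.savez("pics/s7.npz",**s);np.savez("pics/w7.npz",**w)
c=proj(s,[[.596,-.186,.0]])[0].astype(int)
x,y=max(c[0]-50,0),max(c[1]-55,0)
b=cv2.resize(s["pixels"][y:y+90,x:x+100],None,fx=3.6,fy=3.6,interpolation=2)
im=np.zeros((330,800,3),np.uint8);im[:,:440]=cv2.resize(w["pixels"],(440,330));im[:324,440:]=b
cv2.imwrite("pics/z7.png",im[:,:,::-1])
E
```

```text
position: [0.5959, -0.1865, -0.0024]
ft_force: [-0.7, -1.8, 3.2]
grip_width: 0.0253
gripper_force: 30.5
position: [0.5959, -0.1865, -0.0024]
ft_force: [-1.7, -3.2, 5.2]
grip_width: 0.0256
gripper_force: 30.7
```

View pics/z7.png

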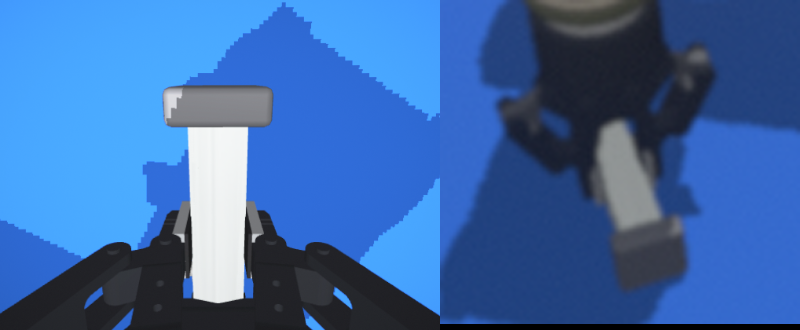

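The tube is properly between the pads now, with a true reading of 25.5 mm. I'll tighten, lift slowly and weigh.

In the tool's units: -0.006 m is -0.12, -0.004 m is -0.08.

```bash
echo '[{"finger_gap":0.01}, {"sz":-0.04, "finger_gap":0.01}, {"sz":-0.08, "finger_gap":0.01}, {"sz":-0.12, "finger_gap":0.01}, {"finger_gap":0.01}, {"finger_gap":0.01}]' | python3 nudge.py 90| sed -n '2,2p;4,6p'; python3 st.py
echo '[{"sz":-0.16, "finger_gap":0.01}, {"sz":-0.3, "finger_gap":0.01}, {"sz":-0.4, "finger_gap":0.01}, {"sz":-0.4, "finger_gap":0.01}, {"sz":-0.4, "finger_gap":0.01}, {"sz":-0.3, "finger_gap":0.01}, {"sz":-0.16, "finger_gap":0.01}, {"finger_gap":0.01}, {"finger_gap":0.01}]' | python3 nudge.py| sed -n '2,2p;4,6p'; python3 st.py
python3 - <<'E'
from h import *
from rig import env, status, ticket, get_image
w=get_image("wrist");np.savez("pics/w8.npz",**w)
a=np.load("pics/w7.npz")["pixels"].astype(int);b=w["pixels"].astype(int)
for p in(a,b):
    sat=p.max(2)-p.min(2);print([r for r in range(60,250) if sat[r,277]<50][:2],[ (c:=np.where(sat[r,150:420]<50)[0]+150,c.min(),c.max())[1:] for r in(125,150)])
E
```

```text
position: [0.5957, -0.1861, 0.0093]
ft_force: [0.7, 0.0, -4.3]
grip_width: 0.0243
gripper_force: 88.5
{'time_s': 10.15, 'position': [0.596, -0.186, 0.009], 'ft_force': [0.727, 0.02, -4.282], 'wrist_torque': [-0.001, -0.206, 0.004], 'grip_width': 0.024, 'gripper_force': 88.462}
position: [0.5954, -0.1861, 0.1147]
ft_force: [-0.4, -0.7, -5.2]
grip_width: 0.0243
gripper_force: 88.6
{'time_s': 11.05, 'position': [0.595, -0.186, 0.115], 'ft_force': [-0.435, -0.676, -5.195], 'wrist_torque': [-0.038, -0.119, 0.051], 'grip_width': 0.024, 'gripper_force': 88.619}
[109, 110] [(np.int64(207), np.int64(346)), (np.int64(209), np.int64(345))]
[109, 110] [(np.int64(208), np.int64(346)), (np.int64(209), np.int64(345))]
```

The leg is held level with no slip. I'll carry it toward the cradle, staying a bit to its side to look.

In the tool's units: -0.035 m is -0.7, -0.01 m is -0.2, 2.5 degrees / 360 = 0.0069.

```bash
echo '[{"sx":-0.08, "sy":-0.2, "sz":-0.24, "finger_gap":0.01}, {"sx":-0.16, "sy":-0.5, "sz":-0.36, "finger_gap":0.01}, {"sx":-0.2, "sy":-0.7, "sz":-0.36, "finger_gap":0.01}, {"sx":-0.2, "sy":-0.7, "sz":-0.36, "finger_gap":0.01}, {"sx":-0.2, "sy":-0.7, "sz":-0.36, "finger_gap":0.01}, {"sx":-0.2, "sy":-0.7, "sz":-0.36, "finger_gap":0.01}, {"sx":-0.2, "sy":-0.7, "sz":-0.36, "finger_gap":0.01}, {"sx":-0.2, "sy":-0.7, "sz":-0.2, "rz":0.0069, "finger_gap":0.01}, {"sx":-0.12, "sy":-0.5, "rz":0.0069, "finger_gap":0.01}, {"sy":-0.16, "rz":0.0064, "finger_gap":0.01}]' | python3 nudge.py; echo '[{"finger_gap":0.01}, {"finger_gap":0.01}, {"finger_gap":0.01}]' | python3 nudge.py
python3 - <<'E'
from h import *
from rig import env, status, ticket, get_image
w=get_image("wrist");np.savez("pics/w9.npz",**w);cv2.imwrite("pics/w9.png",w["pixels"][:,:,::-1]);
t=get_image("top");np.savez("pics/t9.npz",**t)
s=get_image("scene");np.savez("pics/s9.npz",**s)
m=lambda n:cv2.resize(n["pixels"],(400,300))
b=cv2.resize(s["pixels"][155:260,318:400],None,fx=5,fy=5,interpolation=2)[:600]
c=cv2.resize(t["pixels"][170:275,190:250],None,fx=4,fy=4,interpolation=2)
im=np.zeros((600,800,3),np.uint8);im[:420,:560]=w["pixels"];im[:420,560:]=c
s2=cv2.resize(s["pixels"][155:260,318:400],None,fx=1.7,fy=1.7);im[421:421+178,0:139]=s2[:178]
cv2.imwrite("pics/z9.png",im[:,:,::-1]);print(proj(w,[[.38,.22,0],[.677,.201,0],[.415,.207,.07]]))
E
```

```text
time_s: 12.1
position: [0.5018, 0.0898, 0.2464]
tool_rot: [[0.998, -0.068, 0.001], [-0.068, -0.998, 0.001], [0.001, -0.001, -1.0]]
ft_force: [0.5, -1.6, -3.6]
grip_width: 0.0243
gripper_force: 89.1
time_s: 12.4
position: [0.5034, 0.0865, 0.2453]
tool_rot: [[0.998, -0.069, -0.0], [-0.069, -0.998, -0.0], [-0.0, 0.0, -1.0]]
ft_force: [0.4, 0.2, -3.3]
grip_width: 0.0246
gripper_force: 89.1
[[177.58036596 274.54222581]
 [151.22577143   3.62484413]
 [166.84716198 274.46875583]]
```

View pics/z9.png

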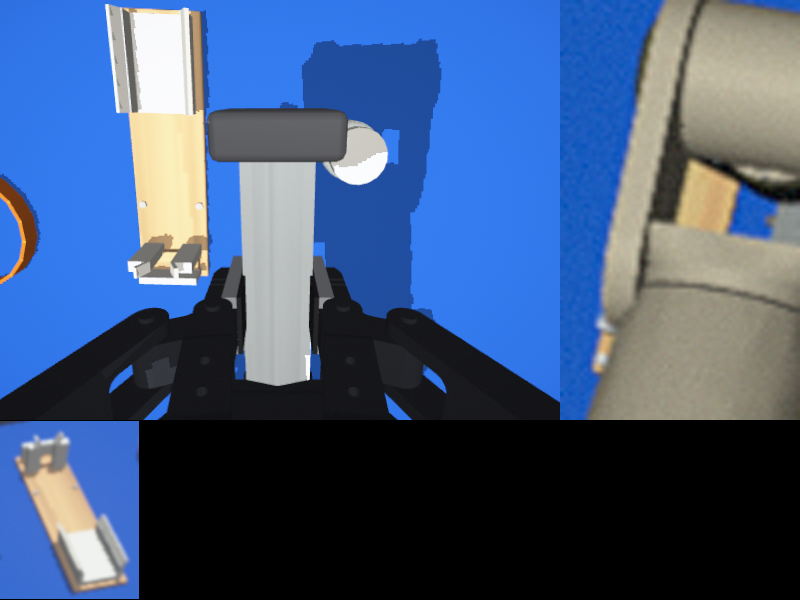

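The picture shows the cradle left of the held leg. The base's right edge is at column ~207 and its left edge at ~129–138, with the rails' near end at row ~113. The prongs are at (128–163) and (172–200), rows 237–275, and the back wall is at rows 278–285. The orange band is at (15,235).

```bash
python3 - <<'E'
from h import *
w=dict(np.load("pics/w9.npz"));p=w["pixels"];hsv=cv2.cvtColor(p,cv2.COLOR_RGB2HSV)
blue=((hsv[...,0]>100)&(hsv[...,0]<125)&(hsv[...,1]>120))
wood=(hsv[...,0]>8)&(hsv[...,0]<28)&(hsv[...,1]>50)
R=[];Lf=[]
for r in range(122,236,6):
    c=np.where(wood[r,110:215])[0]+110
    Lf.append((c.min(),r));R.append((c.max()+1,r))
print(Lf[::4],R[::4])
R2=[((np.where(wood[r,190:215])[0]+190).max()+1,r) for r in range(20,110,10) if wood[r,190:215].any()];print(R2)
A=plane(w,Lf,.008)[:,:2];B=plane(w,R,.008)[:,:2]
fit=lambda P:cv2.fitLine(P.astype(np.float32),cv2.DIST_HUBER,0,1e-4,1e-4).ravel()
for P in(A,B):
    f=fit(P);print("yaw",np.degrees(np.arctan(f[1]/f[0])),"y at x=.5",f[3]+(0.5-f[2])*f[1]/f[0])
print("col198",[(r,p[r,198].tolist()) for r in range(6,18)])
for c in(135,150,184,190,160): print(c,[(r,*p[r,c]) for r in range(232,290,2)])
print("railnear",[(r,*p[r,155]) for r in range(106,118)])
E
```

```text
[(np.int64(130), 122), (np.int64(132), 146), (np.int64(134), 170), (np.int64(136), 194), (np.int64(138), 218)] [(np.int64(204), 122), (np.int64(205), 146), (np.int64(206), 170), (np.int64(207), 194), (np.int64(207), 218)]
[(np.int64(201), 20), (np.int64(202), 30), (np.int64(202), 40), (np.int64(202), 50), (np.int64(202), 60), (np.int64(203), 70), (np.int64(203), 80), (np.int64(203), 90), (np.int64(204), 100)]
yaw -5.8565445 y at x=.5 0.24765211
yaw -5.658422 y at x=.5 0.16790758
col198 [(6, [50, 120, 236]), (7, [50, 120, 236]), (8, [51, 121, 236]), (9, [49, 120, 236]), (10, [54, 111, 216]), (11, [142, 127, 143]), (12, [172, 141, 105]), (13, [176, 144, 107]), (14, [176, 144, 106]), (15, [178, 145, 107]), (16, [178, 145, 107]), (17, [178, 146, 108])]
135 [(232, np.uint8(53), np.uint8(125), np.uint8(240)), (234, np.uint8(53), np.uint8(126), np.uint8(240)), (236, np.uint8(52), np.uint8(125), np.uint8(240)), (238, np.uint8(52), np.uint8(125), np.uint8(240)), (240, np.uint8(52), np.uint8(125), np.uint8(240)), (242, np.uint8(52), np.uint8(125), np.uint8(240)), (244, np.uint8(52), np.uint8(1
[... 7124 characters left out ...]
np.uint8(240)), (288, np.uint8(53), np.uint8(125), np.uint8(240))]
railnear [(106, np.uint8(250), np.uint8(251), np.uint8(252)), (107, np.uint8(251), np.uint8(251), np.uint8(253)), (108, np.uint8(250), np.uint8(251), np.uint8(252)), (109, np.uint8(251), np.uint8(251), np.uint8(253)), (110, np.uint8(251), np.uint8(251), np.uint8(253)), (111, np.uint8(251), np.uint8(251), np.uint8(253)), (112, np.uint8(251), np.uint8(250), np.uint8(251)), (113, np.uint8(250), np.uint8(239), np.uint8(207)), (114, np.uint8(250), np.uint8(233), np.uint8(181)), (115, np.uint8(250), np.uint8(233), np.uint8(181)), (116, np.uint8(250), np.uint8(233), np.uint8(179)), (117, np.uint8(250), np.uint8(233), np.uint8(178))]
```

```bash
python3 - <<'E'
from h import *
w=dict(np.load("pics/w9.npz"));yaw=np.radians(-5.76);v=np.array([np.cos(yaw),np.sin(yaw)]);n=np.array([-v[1],v[0]]);m=np.array([.5,.2078])
at=lambda uv,z:((plane(w,[uv],z)[0,:2]-m)@np.c_[v,n]*1e3).round(1)
for a in[("basefar",(198,11),.008),("prong+x",(184,262),.074),("prong-x",(184,273.3),.074),("prong-x150",(150,272),.074),("wall+x",(170,277.8),.038),("wall-x",(184,285),.038),("railnear skid",(155,112.5),.016),("railnear",(187,114),.045)]:print(a[0],at(*a[1:]))
p=w["pixels"]
print("prong row268",[(c,p[268,c].max()) for c in range(124,206,2)])
for f,tz,xy in(("w7",-.0024,(.5959,-.1865)),("w9",.2453,(.5034,.0865))):
    d=dict(np.load(f"pics/{f}.npz"));q=d["pixels"].astype(int)
    print(f,[(r,*q[r,270]) for r in list(range(104,116,2))+list(range(136,166,2))])
    P=plane(d,[(277,109),(277,161)],tz+.0464);print((P[:,:2]-xy)*1e3)
    L=[];
    for r in(180,200,220,240):
        g=q[r].min(1);s=q[r].max(1)-g;c=np.where((g[230:330]>100)&(s[230:330]<40))[0]+230;L.append(((c.min()+c.max()+1)/2,r))
    P=plane(d,L,tz+.0374)[:,:2];print("axis",L,((P-xy)*1e3).round(1).tolist())
E
```

```text
basefar [170.5 -36.6]
prong+x [-68.1 -28.4]
prong-x [-80.6 -27.9]
prong-x150 [-80.1   6.1]
wall+x [-105.2   -2.3]
wall-x [-113.8  -17.6]
railnear skid [73.6  9.8]
railnear [ 74.4 -30.3]
prong row268 [(124, np.uint8(240)), (126, np.uint8(240)), (128, np.uint8(249)), (130, np.uint8(253)), (132, np.uint8(252)), (134, np.uint8(251)), (136, np.uint8(186)), (138, np.uint8(186)), (140, np.uint8(187)), (142, np.uint8(186)), (144, np.uint8(187)), (146, np.uint8(187)), (148, np.uint8(187)), (150, np.uint8(134)), (152, np.uint8(118)), (154, np.uint8(158)), (156, np.uint8(158)), (158, np.uint8(158)), (160, np.uint8(161)), (162, np.uint8(162)), (164, np.uint8(162)), (166, np.uint8(161)), (168, np.uint8(164)), (170, np.uint8(203)), (172, np.uint8(221)), (174, np.uint8(191)), (176, np.uint8(213)), (178, np.uint8(208)), (180, np.uint8(200)), (182, np.uint8(200)), (184, np.uint8(250)), (186, np.uint8(253)), (188, np.uint8(253)), (190, np.uint8(253)), (192, np.uint8(99)), (194, np.uint8(152)), (196, np.uint8(171)), (198, np.uint8(130)), (200, np.uint8(110)), (202, np.uint8(175)), (204, np.uint8(182))]
[... 1875 characters left out ...]
, np.int64(95), np.int64(99)), (148, np.int64(95), np.int64(95), np.int64(100)), (150, np.int64(94), np.int64(94), np.int64(98)), (152, np.int64(94), np.int64(95), np.int64(98)), (154, np.int64(92), np.int64(92), np.int64(97)), (156, np.int64(86), np.int64(87), np.int64(90)), (158, np.int64(79), np.int64(80), np.int64(83)), (160, np.int64(67), np.int64(68), np.int64(71)), (162, np.int64(158), np.int64(161), np.int64(161)), (164, np.int64(189), np.int64(192), np.int64(193))]
[[70.86075086 -3.70177543]
 [55.35470987 -2.63101143]]
axis [(np.float64(277.5), 180), (np.float64(277.5), 200), (np.float64(278.0), 220), (np.float64(277.5), 240)] [[47.4, -2.2], [40.4, -1.8], [33.0, -1.4], [25.5, -0.7]]
```

```bash
python3 - <<'E'
from h import *
w=dict(np.load("pics/w9.npz"));yaw=np.radians(-5.76);v=np.array([np.cos(yaw),np.sin(yaw)]);n=np.array([-v[1],v[0]]);m=np.array([.5,.2078])
at=lambda uv,z:((plane(w,[uv],z)[0,:2]-m)@np.c_[v,n]*1e3).round(1)
for a in[("forkfoot184",(184,243),.008),("forkfoot150",(150,243),.008),("wallfoot160",(160,269),.008),("dotL",(143,204),.008),("dotR",(199,205),.008),("hole front",(160,257),.008)]:print(a[0],at(*a[1:]))
print("cam",ray(w,[(280,210)])[0])
for z in(.05,.06,.074): print(z,at((184,262),z),at((184,273.3),z))
p=w["pixels"]
for r in(250,254,258,262,265,270): print(r,"".join("W" if p[r,c].min()>225 else "w" if int(p[r,c,0])-int(p[r,c,2])>30 else "b" if int(p[r,c,2])-int(p[r,c,0])>60 else "g" for c in range(122,212)))
s=np.load("pics/s9.npz");q=s["pixels"]
h=m+v*-.08
print(proj(s,[[*h,.008],[*h,.074],[*(h-.012*v),.008]]))
E
```

```text
forkfoot184 [-75.  -11.7]
forkfoot150 [-76.2  28.3]
wallfoot160 [-109.7   18.6]
dotL [-28.4  32.9]
dotR [-27.6 -30.8]
hole front [-93.9  17.6]
cam [0.57626209 0.08259376 0.40257106]
0.05 [-79.6 -22. ] [-93.  -21.4]
0.06 [-74.8 -24.7] [-87.8 -24.1]
0.074 [-68.1 -28.4] [-80.6 -27.9]
250 bbbbbbbbbbbbbbbbggggggggggggggggggggggggggwwwwwwwwwwwwwwgggggggggggggggggggggggwwwwwwwgbbb
254 bbbbbbbbbbbbbgggggggggggggggggggggggggggwwwwwwwwwwwwwwgggggggggggggggggggggggggwwwwwwwgbbb
258 bbbbbbbbbgggggggggggggggggggggggggggggwwwwwwwwwwwwwwgggggggggggggggggggggggggwwwwwwwwwgbbb
262 bbbbbbWWWWWWWWWWWWWggggggggggggggggwwwwwwwwwwwwwwgggggggggggggggggggggggggwwwwwwwwwwwwgbbb
265 bbbbbbWWWWWWWWggggggggggggggggggwwwwwwwwwwwwwwwwwggggggggggggWWWWWWWWWgggwwwwwwwwwwwwwgbbb
270 bbbbbbbWWWWWWWggggggggggggggggggggggggggggggggggggggWWWWggggWWWWWWWWWWgggggggggwwwwwwwwbbb
[[344.02058615 182.46069396]
 [346.35963489 163.72922175]
 [342.66496429 179.64491705]]
```

Units first: shifts go in shares of 50 mm and turns go in shares of 2 pi rad. So -0.03 m is -0.6, -0.025 m is -0.5.

```bash
echo '[{"sx":-0.4, "finger_gap":0.01}, {"sx":-0.6, "finger_gap":0.01}, {"sx":-0.6, "finger_gap":0.01}, {"sx":-0.5, "finger_gap":0.01}, {"sx":-0.2, "finger_gap":0.01}, {"finger_gap":0.01}, {"finger_gap":0.01}]' | python3 nudge.py
python3 - <<'E'
from h import *
from rig import env, status, ticket, get_image
w=get_image("wrist");np.savez("pics/w10.npz",**w);p=w["pixels"].astype(int)
print("cam",ray(w,[(280,210)])[0])
v=np.array([np.cos(np.radians(-5.76)),np.sin(np.radians(-5.76))]);n=np.array([-v[1],v[0]]);m=np.array([.5,.2078])
W=lambda s,t,z:[*(m+s*v+t*n),z]
for s in(-.076,-.088,-.106): print(s,proj(w,[W(s,-.025,z) for z in(.008,.038,.074)]).round(0).tolist())
cl=lambda a:"W" if a.min()>225 else "w" if a[0]-a[2]>30 else "b" if a[2]-a[0]>60 else "g" if a.max()>95 else "k"
for r in range(90,250,2): print(r,"".join(cl(p[r,c]) for c in range(120,222,2)))
E
```

```text
time_s: 13.25
position: [0.3897, 0.0947, 0.2455]
tool_rot: [[0.998, -0.069, 0.001], [-0.069, -0.998, -0.0], [0.001, 0.0, -1.0]]
ft_force: [0.4, 0.4, -4.9]
grip_width: 0.0242
gripper_force: 89.2
cam [0.46236148 0.09080717 0.40289827]
-0.076 [[189.0, 148.0], [182.0, 151.0], [172.0, 156.0]]
-0.088 [[189.0, 158.0], [182.0, 163.0], [173.0, 169.0]]
-0.106 [[190.0, 175.0], [183.0, 180.0], [174.0, 188.0]]
90 bbwwwwwwwwwwwwwwwwwwwwwwwwwwwwwwwwwwwwwwwbbbbbbbbbb
92 bbwwwwwwwwwwwwwwwwwwwwwwwwwwwwwwwwwwwwwwwbbbbbbbbbb
94 bbgwwwwwwwwwwwwwwwwwwwwwwwwwwwwwwwwwwwwwwbbbbbbbbbb
96 bbgwwgwwwwwwwwwwwwwwwwwwwwwwwwwwwwwwwwwwwbbbbbbbbbb
98 bbgwWWWgwwwwwwwwwwwwwwwwwwwwwwwwwwwwwwwwwbbbbbbbbbb
100 bbbwWWWgwwwwwwwwwwwwwwwwwwwwwwwwwwwWWWwwwbbbbbbbbbb
102 bbbwWWWgwwwwwwwwwwwwwwwwwwwwwwwwwwgWWWwwwbbbbbbbbbb
104 bbbwwwwwwwwwwwwwwwwwwwwwwwwwwwwwwwwWWWwwwbbbbbbbbbb
106 bbbwwwwwwwwwwwwwwwwwwwwwwwwwwwwwwwwwwwwwwbbbbbbbbbb
108 bbbwwwwwwwwwwwwwwwwwwwwwwwwwwwwwwwwwwwwwwbbbbbbbbbb
110 bbbwwwwwwwwwwwwwwwwwwwwwwwwwwwwwwwwwwwwwwbbbbbbbbgk
112 bbbwwwwwwwwwwwwwwwwwwwwwwwwwwwwwwwwwwwwwwbbbbbgkkkk
114 bbbgwwwwwwwwwwwwwwwwwwwwwwww
[... 3075 characters left out ...]
bbbbbbbbbbbbbbbbbbbbbbbbbbbb
226 bbbbbbbbbbbbbbbbbbbbbbbbbbbbbbbbbbbbbbbbbbbbbbbbbbb
228 bbbbbbbbbbbbbbbbbbbbbbbbbbbbbbbbbbbbbbbbbbbbbbbbbbb
230 bbbbbbbbbbbbbbbbbbbbbbbbbbbbbbbbbbbbbbbbbbbbbbbbbbb
232 bbbbbbbbbbbbbbbbbbbbbbbbbbbbbbbbbbbbbbbbbbbbbbbbbbb
234 bbbbbbbbbbbbbbbbbbbbbbbbbbbbbbbbbbbbbbbbbbbbbbbbbbb
236 bbbbbbbbbbbbbbbbbbbbbbbbbbbbbbbbbbbbbbbbbbbbbbbbbbb
238 bbbbbbbbbbbbbbbbbbbbbbbbbbbbbbbbbbbbbbbbbbbbbbbbbbb
240 bbbbbbbbbbbbbbbbbbbbbbbbbbbbbbbbbbbbbbbbbbbbbbbbbbb
242 bbbbbbbbbbbbbbbbbbbbbbbbbbbbbbbbbbbbbbbbbbbbbbbbbbb
244 bbbbbbbbbbbbbbbbbbbbbbbbbbbbbbbbbbbbbbbbbbbbbbbbbbb
246 bbbbbbbbbbbbbbbbbbbbbbbbbbbbbbbbbbbbbbbbbbbbbbbbbbb
248 bbbbbbbbbbbbbbbbbbbbbbbbbbbbbbbbbbbbbbbbbbbbbbbbbbb
```

```bash
cat > tgt.py <<'E'
import sys,numpy as np
from rig import env, status, ticket, get_image
s=status.observe();R=np.array(s["tool_rot"]);p=np.array(s["position"]);t=np.array([float(a) for a in sys.argv[1:4]])
print("pos",p.round(4),"yaw",np.degrees(np.arctan2(R[1,0],R[0,0])).round(2),"delta tool",(R.T@(t-p)).round(4))
E
python3 - <<'E'
from h import *
for f in("w9","w10"):
    w=dict(np.load(f"pics/{f}.npz"));p=w["pixels"].astype(int);wood=p[...,0]-p[...,2]>30
    A=[];B=[]
    for r in range(118,142,2) if f=="w10" else range(122,236,6):
        c=np.where(wood[r,110:213])[0]+110;A.append((c.min(),r));B.append((c.max()+1,r))
    A=plane(w,A,.008);B=plane(w,B,.008)
    v=np.array([np.cos(np.radians(-5.76)),np.sin(np.radians(-5.76))]);n=np.array([-v[1],v[0]])
    a=((A[:,:2]-[.5,.2078])@n).mean();b=((B[:,:2]-[.5,.2078])@n).mean();print(f,a*1e3,b*1e3,(a+b)*500)
m=np.array([.5,.2078]);print("target",m+.0283*v-.0012*n)
E
python3 tgt.py .528 .2037 .2455
```

```text
w9 39.54550861386114 -39.51190169971632 0.016803457072406963
w10 39.32454256169437 -39.863369541999425 -0.26941349015252924
target [0.52803668 0.20376582]
pos [0.3898 0.0948 0.2454] yaw -3.98 delta tool [ 0.1303 -0.1183 -0.    ]
```

In the tool's units: 0.04 m is 0.8, 0.03 m is 0.6, 0.9 degrees / 360 = 0.0025.

```bash
echo '[{"sx":0.24, "sy":-0.22, "finger_gap":0.01}, {"sx":0.48, "sy":-0.44, "finger_gap":0.01}, {"sx":0.6, "sy":-0.54, "finger_gap":0.01}, {"sx":0.6, "sy":-0.54, "sz":0.4, "finger_gap":0.01}, {"sx":0.48, "sy":-0.44, "sz":0.6, "rz":0.0025, "finger_gap":0.01}, {"sx":0.206, "sy":-0.186, "sz":0.8, "rz":0.0025, "finger_gap":0.01}, {"sz":0.8, "finger_gap":0.01}, {"sz":0.2, "finger_gap":0.01}, {"finger_gap":0.01}, {"finger_gap":0.01}]' | python3 nudge.py; python3 tgt.py .528 .2037 .1
python3 - <<'E'
from h import *
from rig import env, status, ticket, get_image
w=get_image("wrist");np.savez("pics/w11.npz",**w);p=w["pixels"].astype(int)
E
```

```text
time_s: 14.3
position: [0.5283, 0.2038, 0.1071]
tool_rot: [[0.995, -0.101, 0.003], [-0.101, -0.995, 0.0], [0.003, -0.001, -1.0]]
ft_force: [0.1, -0.7, -4.1]
grip_width: 0.0239
gripper_force: 89.5
pos [0.5283 0.2038 0.1071] yaw -5.78 delta tool [-0.0003  0.0002  0.0071]
```

```bash
python3 - <<'E'
from h import *
w=dict(np.load("pics/w11.npz"));p=w["pixels"].astype(int)
cl=lambda a:"W" if a.min()>225 else "w" if a[0]-a[2]>30 else "b" if a[2]-a[0]>60 else "g" if a.max()>95 else "k"
for r in range(0,150,8): print(r,"".join(cl(p[r,c]) for c in range(150,410,3)))
v=np.array([np.cos(np.radians(-5.78)),np.sin(np.radians(-5.78))]);n=np.array([-v[1],v[0]]);o=np.array([.5283,.2038])-.0268*v
q=lambda s,t,z:proj(w,[[*(o+s*v+t*n),z]])[0].round(0)
for s in(.08,.12,.165):print(s,"base edges",q(s,.04,.008),q(s,-.04,.008),"rail in",q(s,.026,.03),q(s,-.026,.03))
E
```

```text
0 bbbbbbbbbbbbbbbbbbbbWWggggWgggWWWWWWWWWWWWWWWWWWWWWWWWWWgWggggWWbbbbbbbbbbbbbbbbbbbbbbb
8 bbbbbbbbbbbbbbbbbbbbWWggggWgggWWWWWWWWWWWWWWWWWWWWWWWWWWgWggggWWbbbbbbbbbbbbbbbbbbbbbbb
16 bbbbbbbbbbbbbbbbbbbbWWggggWggWWWWWWWWWWWWWWWWWWWWWWWWWWWgWggggWWbbbbbbbbbbbbbbbbbbbbbbb
24 bbbbbbbbbbbbbbbbbbbbWWggggWgggWWWWWWWWWWWWWWWWWWWWWWWWWWgWggggWWbbbbbbbbbbbbbbbbbbbbbbb
32 bbbbbbbbbbbbbbbbbbbbWWggggWgggWWWWWWWWWWWWWWWWWWWWWWWWWWgWgggWWgbbbbbbbbbbbbbbbbbbbbbbb
40 bbbbbbbbbbbbbbbbbbbbWWggggWgggWWWWWWWWWWWWWWWWWWWWWWWWWWgggggWWgbbbbbbbbbbbbbbbbbbbbbbb
48 bbbbbbbbbbbbbbbbbbbbWWgggggggggWWWWWWWWWWWWWWWWWWWWWWWWWgggggWWbbbbbbbbbbbbbbbbbbbbbbbb
56 bbbbbbbbbbbbbbbbbbbbbWWgggggggWWWWWWWWWWWWWWWWWWWWWWWWWggggggWWbbbbbbbbbbbbbbbbbbbbbbbb
64 bbbbbbbbbbbbbbbbbbbbbWWggggWggWWWWWWWWWWWWWWWWWWWWWWWWWgWggggWWbbbbbbbbbbbbbbbbbbbbbbbb
72 bbbbbbbbbbbbbbbbbbbbbWWggggWggWWWWWWWWWWWWWWgggggggggggggggggggbbbbbbbbbbbbbbbbbbbbbbbb
80 bbbbbbbbbbbbbbbbbbbbbWWggggWgggWWWWWWWWWWWgggggggggggggggggggggbbbbbbbbbbbbbbbbbbbbbbbb
88 bbbbbbbbbbbbbbbbbbbbbWWggggWggWWWWWWWWWWWWgggggggggggggggggggggbbbbbbbbbbbbbbbbbbbbbbbb
96 bbbbbbbbbbbbbbbbbbbbbWWggggWggWWWWWWWWWWWggggggggggggggggggggggbbbbbbbbbbbbbbbbbbbbbbbb
104 bbbbbbbbbbbbbbbbbbbbbgWggggWgggWWWWWWWWWWgggggggggggggggggggggbbbbbbbbbbbbbbbbbbbbbbbbb
112 bbbbbbbbbbbbbbbbbbbbbkkkkkkkkkkkkkkkkkkkkkkkkkkkkkkkkkkkkkkkkkkkkbbbbbbbbbbbbbbbbbbbbbb
120 bbbbbbbbbbbbbbbbbbbkkggggggggggggggggggggggggggggggggggggggggggggkbbbbbbbbbbbbbbbbbbbbb
128 bbbbbbbbbbbbbbbbbbbbkggggggggggggggggggggggggggggggggggggggggggggkbbbbbbbbbbbbbbbbbbbbb
136 bbbbbbbbbbbbbbbbbbbbkggggggggggggggggggggggggggggggggggggggggggggkbbbbbbbbbbbbbbbbbbbbb
144 bbbbbbbbbbbbbbbbbbbbkggggggggggggggggggggggggggggggggggggggggggggkbbbbbbbbbbbbbbbbbbbbb
0.08 base edges [222. 132.] [336. 132.] rail in [239. 134.] [320. 134.]
0.12 base edges [219.  70.] [339.  70.] rail in [237.  67.] [322.  67.]
0.165 base edges [216.  -7.] [343.  -7.] rail in [234. -18.] [325. -18.]
```

Lateral agreement is within about 1 mm: rail centre at column ~276.5, cap centre at ~276.5. I'm lowering now, watching the force.

In the tool's units: 0.02 m is 0.4, 0.015 m is 0.3.

```bash
echo '[{"sx":-0.006, "sz":0.3, "finger_gap":0.01}, {"sz":0.4, "finger_gap":0.01}, {"sz":0.3, "finger_gap":0.01}, {"sz":0.2, "finger_gap":0.01}, {"finger_gap":0.01}]' | python3 nudge.py|sed -n '2p;4,5p'; echo '[{"sz":0.2, "finger_gap":0.01}, {"sz":0.2, "finger_gap":0.01}, {"sz":0.12, "finger_gap":0.01}, {"finger_gap":0.01}]' | python3 nudge.py|sed -n '2p;4,5p'; echo '[{"sz":0.08, "finger_gap":0.01}, {"sz":0.04, "finger_gap":0.01}, {"finger_gap":0.01}]' | python3 nudge.py|sed -n '1,2p;4,5p'
```

```text
position: [0.5269, 0.2038, 0.0456]
ft_force: [-0.3, 0.5, -5.4]
grip_width: 0.0244
position: [0.5263, 0.2038, 0.0184]
ft_force: [0.4, 0.3, -3.5]
grip_width: 0.0241
time_s: 15.55
position: [0.527, 0.2039, 0.0138]
ft_force: [-1.2, -0.9, 0.9]
grip_width: 0.0241
```

In the tool's units: -0.05 m is -1, -0.04 m is -0.8.

```bash
echo '[{"finger_gap":0.03}, {"finger_gap":0.06}, {"finger_gap":0.06}, {"finger_gap":0.06}]' | python3 nudge.py|sed -n '1,2p;4,6p'; echo '[{"sz":-0.8, "finger_gap":0.06}, {"sz":-1, "finger_gap":0.06}, {"sx":-0.2, "sz":-0.6, "finger_gap":0.06}, {"finger_gap":0.06}, {"finger_gap":0.06}]' | python3 nudge.py|sed -n '1,2p;4,6p'
python3 - <<'E'
from h import *
from rig import env, status, ticket, get_image
w=get_image("wrist");np.savez("pics/w12.npz",**w);p=w["pixels"].astype(int)
cl=lambda a:"W" if a.min()>225 else "w" if a[0]-a[2]>30 else "b" if a[2]-a[0]>60 else "g" if a.max()>95 else "k"
for r in range(70,330,4): print(r,"".join(cl(p[r,c]) for c in range(220,336,2)))
v=np.array([np.cos(np.radians(-5.78)),np.sin(np.radians(-5.78))]);n=np.array([-v[1],v[0]]);o=np.array([.527,.2039])-.0268*v
q=lambda s,t,z:proj(w,[[*(o+s*v+t*n),z]])[0].round(0)
print("expect capfar",q(.098,0,.06),"btn",q(0,.02,.038),"forkface",q(-.0885,.02,.074),"foot inner/outer",q(-.092,0,.06),q(-.104,0,.06),"collar front",q(-.021,0,.055))
E
```

```text
time_s: 15.95
position: [0.5268, 0.2039, 0.0134]
ft_force: [-1.0, -0.6, -0.8]
grip_width: 0.06
gripper_force: 0.0
time_s: 16.45
position: [0.5167, 0.2049, 0.1335]
ft_force: [0.5, 0.2, -0.4]
grip_width: 0.0598
gripper_force: 0.0
70 WWggggggggggWWWWWWWWWWWWWWWWWWWgggggggggggggggkgggggggggbb
74 WWggggggggggWWWWWWWWWWWWWWWWWWWgggggggggggggggkgggggggggbb
78 WWgggggggkggWWWWWWWWWWWWWWWWWWggggggggggggggggkgggggggggbb
82 WWgggggggkgggWWWWWWgggggggggggggggggggggggggggkgggggggggbb
86 WWgggggggkgggWWWWWggggggggggggggggggggggggggggkgggggggggbb
90 WWgggggggkggggggggggggggkkkkkkkkkkkkkkkkkkkkkkkgggggggggbb
94 WWgggggggkggggggggggggggkkkkkkkkkkkkkkkkkkkkkkkgggggggggbb
98 gWgggggggkggggggggggggggkkkkkkkkkkkkkkkkkkkkkkkgggggggggbb
102 gWgggggggkgggggggggggggkkkkkkkkkkkkkkkkkkkkkkkkggggggggbbb
106 gWWggggggkgggggggggggggkkkkkkkkkkkkkkkkkkkkkkkkggggggggbbb
110 gWWggggggkgggggggggggggkkkkkkkkkkkkkkkkkkkkkkkgggggggggbbb
114 gWWggggggggggkgggggggggkkkkkkkkkkkkkkkkkkkkkkggggggggggbbb
118 bWWggggggggggWWWWWWWWWWWgggggggggggggggggggggggggggggggbbb
122 bWWggggggggWWWWWWWWWWWWWgggggggggggggggggggggggggggggggbb
[... 2643 characters left out ...]
bbbb
294 bbbbbbwwwwwwwwwwwwkkkkkkkkkkkkkkkkkkkkkkkwwwwwwwwwgbbbbbbb
298 bbbbbbwwwwgggggggkkkkkkkkkkkkkkkkkkkkkkkkggggggwwwgbbbbbbb
302 bbbbbbwwwggggggggkkkkkkkkkkkkkkkkkkkkkkkkggggggwwwbbbbbbbb
306 bbbbbbwwwggggggggkkkkkkkkkkkkkkkkkkkkkkkkgggggggwwbbbbbbbb
310 bbbbbbgwwggggggggkkkkkkkkkkkkkkkkkkkkkkkkgggggggwwbbbbbbbb
314 bbbbbbgwgggggggggggggWWWWWWWWWWWWWWWWWggggggggggwwbbbbbbbb
318 bbbbbbgwgggggggggggggWWWWWWWWWWWWWWWWWgggggggggggwbbbbbbbb
322 bbbbbbgggggggggggggggkkkgggggggggggggggggggggggggwbbbbbbbb
326 bbbbbbbggggggggggggggkkkggggggggggkgggggggggggggggbbbbbbbb
expect capfar [279.  87.] btn [252. 227.] forkface [251. 360.] foot inner/outer [279. 351.] [279. 364.] collar front [279. 262.]
```

The leg lies straight in the cradle, its cap between the rails and the button at (252,226) where expected. Now I regrip across the button.

```bash
python3 tgt.py .5003 .2066 .0134
```

```text
pos [0.5164 0.2048 0.1325] yaw -5.76 delta tool [-0.016  -0.0002  0.1191]
```

In the tool's units: 0.03 m is 0.6, 0.02 m is 0.4.

```bash
echo '[{"sx":-0.32, "sz":0.4, "finger_gap":0.06}, {"sz":0.6, "finger_gap":0.06}, {"sz":0.6, "finger_gap":0.06}, {"sz":0.4, "finger_gap":0.06}, {"sz":0.24, "finger_gap":0.06}, {"sz":0.14, "finger_gap":0.06}, {"finger_gap":0.06}, {"finger_gap":0.06}]' | python3 nudge.py 60 |sed -n '1,2p;4,6p'; echo '[{"finger_gap":0.045}, {"finger_gap":0.036}, {"finger_gap":0.03}, {"finger_gap":0.026}, {"finger_gap":0.02}, {"finger_gap":0.01}, {"finger_gap":0.01}]' | python3 nudge.py 60 |sed -n '1,2p;4,6p'
```

```text
time_s: 17.3
position: [0.5013, 0.2065, 0.0148]
ft_force: [0.4, -0.1, 0.4]
grip_width: 0.0602
gripper_force: 0.0
time_s: 18.0
position: [0.5014, 0.206, 0.0154]
ft_force: [-1.0, -1.5, 8.9]
grip_width: 0.025
gripper_force: 58.7
```

The button is flush: the opening reads 25 mm, as on the bare tube. Sliding slowly.

In the tool's units: 0.002 m is 0.04, -0.001 m is -0.02.

```bash
echo '[{"sx":0.02, "sz":-0.02, "finger_gap":0.01}, {"sx":0.04, "finger_gap":0.01}, {"sx":0.04, "finger_gap":0.01}, {"sx":0.04, "finger_gap":0.01}, {"sx":0.04, "finger_gap":0.01}, {"sx":0.04, "finger_gap":0.01}, {"sx":0.04, "finger_gap":0.01}]' | python3 nudge.py |sed -n '1,2p;4,6p'
```

```text
time_s: 18.7
position: [0.5133, 0.2053, 0.0155]
ft_force: [-4.9, -0.4, 6.3]
grip_width: 0.0247
gripper_force: 60.2
```

In the tool's units: 0.002 m is 0.04.

```bash
echo '[{"sx":0.04, "finger_gap":0.01}, {"sx":0.04, "finger_gap":0.01}, {"sx":0.04, "finger_gap":0.01}, {"sx":0.04, "finger_gap":0.01}, {"sx":0.04, "finger_gap":0.01}, {"sx":0.04, "finger_gap":0.01}, {"sx":0.04, "finger_gap":0.01}, {"sx":0.04, "finger_gap":0.01}]' | python3 nudge.py |sed -n '1,2p;4,6p'; echo '[{"sx":0.04, "finger_gap":0.01}, {"sx":0.04, "finger_gap":0.01}, {"sx":0.04, "finger_gap":0.01}]' | python3 nudge.py |sed -n '1,2p;4,6p';echo '[{"sx":0.04, "finger_gap":0.01}, {"sx":0.04, "finger_gap":0.01}]' | python3 nudge.py |sed -n '1,2p;4,6p'
```

```text
time_s: 19.5
position: [0.5289, 0.2037, 0.0155]
ft_force: [-6.6, 0.5, 7.0]
grip_width: 0.0247
gripper_force: 59.7
time_s: 19.8
position: [0.5349, 0.2031, 0.0155]
ft_force: [-6.3, 0.3, 7.9]
grip_width: 0.0245
gripper_force: 59.7
time_s: 20.0
position: [0.5389, 0.2027, 0.0155]
ft_force: [-5.6, -0.1, 7.3]
grip_width: 0.0245
gripper_force: 59.6
```

In the tool's units: 0.0015 m is 0.03.

```bash
for i in 1 2 3 4; do echo '[{"sx":0.03, "finger_gap":0.01}, {"sx":0.03, "finger_gap":0.01}]' | python3 nudge.py |sed -n '1,2p;4p'; done
```

```text
time_s: 20.2
position: [0.5419, 0.2024, 0.0155]
ft_force: [-6.0, -0.1, 7.0]
time_s: 20.4
position: [0.5448, 0.2021, 0.0155]
ft_force: [-6.7, 0.3, 7.8]
time_s: 20.6
position: [0.5478, 0.2018, 0.0155]
ft_force: [-7.3, 0.7, 7.3]
time_s: 20.8
position: [0.5517, 0.2015, 0.0155]
ft_force: [-2.4, 1.3, 4.8]
```

In the tool's units: 0.001 m is 0.02.

```bash
for i in 1 2 3; do echo '[{"sx":0.02, "finger_gap":0.01}, {"sx":0.02, "finger_gap":0.01}]' | python3 nudge.py |sed -n '1,2p;4p'; done
python3 - <<'E'
from h import *
from rig import env, status, ticket, get_image
w=get_image("wrist");np.savez("pics/w13.npz",**w)
E
```

```text
time_s: 21.0
position: [0.5538, 0.2012, 0.0155]
ft_force: [-2.8, 1.2, 4.5]
time_s: 21.2
position: [0.5545, 0.2012, 0.0155]
ft_force: [-11.6, 1.3, 11.1]
time_s: 21.4
position: [0.5547, 0.2012, 0.0154]
ft_force: [-17.6, 2.1, 16.3]
```

The force dropped and then rose to a hard stop, which fits a snap. I'll let go, lift and measure.

In the tool's units: -0.002 m is -0.04, -0.0005 m is -0.01.

```bash
echo '[{"sx":-0.04, "finger_gap":0.01}, {"sx":-0.01, "finger_gap":0.03}, {"finger_gap":0.06}, {"finger_gap":0.06}, {"finger_gap":0.06}]' | python3 nudge.py |sed -n '1,2p;4,6p'; echo '[{"sz":-0.4, "finger_gap":0.06}, {"sz":-1, "finger_gap":0.06}, {"sx":-0.4, "sz":-1, "finger_gap":0.06}, {"sx":-0.4, "sz":-0.6, "finger_gap":0.06}, {"finger_gap":0.06}, {"finger_gap":0.06}]' | python3 nudge.py|sed -n '1,2p;4,6p'
python3 - <<'E'
from h import *
from rig import env, status, ticket, get_image
w=get_image("wrist");np.savez("pics/w14.npz",**w);p=w["pixels"].astype(int)
cl=lambda a:"W" if a.min()>225 else "w" if a[0]-a[2]>30 else "b" if a[2]-a[0]>60 else "g" if a.max()>95 else "k"
for r in range(60,330,3): print(r,"".join(cl(p[r,c]) for c in range(232,326,2)))
v=np.array([np.cos(np.radians(-5.78)),np.sin(np.radians(-5.78))]);n=np.array([-v[1],v[0]]);o=np.array([.527,.2039])-.0268*v
q=lambda s,t,z:proj(w,[[*(o+s*v+t*n),z]])[0].round(0).tolist()
for s in(-.104,-.092,-.0885,-.04,-.02,-.01,0,.01,.02,.098,.14,.15):print(s,"top.060",q(s,0,.06),"coll.055",q(s,0,.055),"btn",q(s,.02,.038))
E
```

```text
time_s: 21.95
position: [0.5554, 0.2009, 0.0152]
ft_force: [-1.0, 0.3, 0.3]
grip_width: 0.06
gripper_force: 0.0
time_s: 22.55
position: [0.5168, 0.2049, 0.162]
ft_force: [-0.0, 0.2, -0.5]
grip_width: 0.0602
gripper_force: 0.0
60 gggggggWWWWWWWWWWWWWWWWWWWWWWWWWWggggggggggggWW
63 ggggggggWWWWWWWWWWWWWWWWWWWWWWWWWgggggggggggggg
66 ggggggggWWWWWWWWWWWWWWWWWWWWWWWWggggggggggggggg
69 ggggWgggWWWWWWWWWWWWWWWWWWggggggggggggggggggggg
72 ggggWggWWWWWWWWWWWWWWWWWWgggggggggggggggggggggg
75 ggggWggWWWWWWWWWWWWWWWWgggggggggggggggggggggggg
78 ggggWggWWWWWWWWWWWWWWWWgggggggggggggggggggggggg
81 ggggWggWWWWWWWWWWWWWWWWWggggggggggggggggggggggg
84 ggggWgggWWWWWWWWWWWWWWWWggggggggggggggggggggggg
87 ggggWgggWWWWWWWWWWWWWWWWggggggggggggggggggggggg
90 ggggWgggWWWWWWWWWWWWWWWgggggggggggggggggggggggg
93 ggggWgggWWWWWWWWWWWWWWWgggggggggggggggggggggggg
96 ggggWgggWWWWWWWWWWWWWWWgggggggggggggggggggggggg
99 ggggWggWWWWWWWWWWWWWWWWgggggggggggggggggggggggg
102 ggggWggWWWWWWWWWWWWWWWWgggggggggggggggggggggggg
105 ggggWgggWWWWWWWWWWWWWWWgggggggggggggggggggggggg
108 ggggWgggWWWWWWWWWWWWWWggggggggggggggggggggggggg
111 
[... 3940 characters left out ...]
.0885 top.060 [278.0, 324.0] coll.055 [278.0, 321.0] btn [256.0, 310.0]
-0.04 top.060 [279.0, 271.0] coll.055 [279.0, 269.0] btn [255.0, 260.0]
-0.02 top.060 [279.0, 248.0] coll.055 [279.0, 246.0] btn [255.0, 238.0]
-0.01 top.060 [279.0, 236.0] coll.055 [279.0, 234.0] btn [255.0, 227.0]
0 top.060 [279.0, 224.0] coll.055 [279.0, 222.0] btn [254.0, 215.0]
0.01 top.060 [279.0, 212.0] coll.055 [279.0, 210.0] btn [254.0, 204.0]
0.02 top.060 [279.0, 199.0] coll.055 [279.0, 197.0] btn [254.0, 192.0]
0.098 top.060 [279.0, 89.0] coll.055 [279.0, 89.0] btn [252.0, 90.0]
0.14 top.060 [279.0, 20.0] coll.055 [279.0, 22.0] btn [251.0, 27.0]
0.15 top.060 [279.0, 3.0] coll.055 [279.0, 5.0] btn [250.0, 11.0]
```

The collar's middle is now at +6.5 mm and the stem shows 3 mm proud of it at (254,210). That is where a fully out button should be, and at 5 mm pressed it would be hidden. The foot is against the fork and the cap is between the rails, so I'm handing in.

```bash
python3 -c "
from rig import env, status, ticket, get_image
print(ticket.close_job())"
```

```text
the job is handed in; nothing more can be done
None
```

The job is handed in at about 22.6 s: the leg lies locked in the cradle, button showing proud of the collar in the second hole and foot behind the fork, after two early missed grasps, one of which shifted it about 6 cm on the table; I saw no contact with the headbands or jar but did not re-measure them.

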